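Hand over the heavier ballast pot

ROBOT

A 6-joint arm with a two-finger parallel gripper is mounted at the origin on the work surface. World frame = base frame: x ahead of the robot, y to its left, z up, the work surface at z = 0. Lengths are in mm, angles in rad, forces in N, time in s.
With the tool pointing down it reaches from about 350 to 725 mm from the base axis. Payload 6 kg.
Tool frame: the origin (TCP) lies between the finger pads; the fingertips stand 14 mm ahead of it and the grasp point (between the pads) lies 5 mm behind it; z points along the fingers, y is the line along which they close (so a half turn about z gives the same grasp; the last joint's range is limited). The gripper opens to 85 mm and grips with 20 to 120 N. Pads are 22 mm wide; open, the fingers measure 114 mm over their backs; the gripper's body (76 mm by 85 mm) begins 54 mm behind the grasp point. The pads swing forward as they close: fully open they stand 13 mm farther back than shut.
Start: joints at [1.638, 0.04, 0.085, 0, -1.615, -0.334], TCP at [158.162, 578.757, 245.261] pointing down, gripper open.
Joint ranges: [-2.56, 2.56], [-1.29, 2.01], [-1.08, 1.49], [-3.29, 1.98], [-2.81, -0.18], [-2.99, 2.99]. Speed limits (rad/s): [2.57, 2.57, 3.01, 3.14, 3.14, 3.14].

INTERFACE

Orientations are given as a unit quaternion [x, y, z, w].
In Python, from bench import ctrl gives the robot as it stands. Calls block until the motion is done:
- ctrl.goto(position, orientation): joint-space move of the TCP to a pose.
- ctrl.movel(position, ori=None, feed=150): straight line of the TCP; ori=None keeps the orientation; feed is the mean speed in mm/s.
- ctrl.move_joints(angles): joint-space move.
- ctrl.move_gripper(opening): finger opening in mm; the grip force is fixed at half the most; returns when the fingers have stopped.
- ctrl.sleep(seconds).
- ctrl.ik(position, orientation): joint angles nearest the present ones, or None.
- ctrl.read_camera(name): name is "side" or "top"; returns the picture (400x640x3 uint8, blue, green, red); there is no depth.
- ctrl.calibration(name): a dict with "K" (3x3 intrinsics, pixels), "eye" and "rotation" of the camera in the world. Camera axes: x right, y down, z forward; pixel columns grow to the right and rows downward; lengths in mm; the calibration is good to about 2 mm. A picture is of the moment at which its call begins. calibration takes no time and is no camera call.
A pose or a line that the arm cannot do raises ctrl.MotionError and nothing moves.
- ctrl.close_job(): hands the job in; it is judged then, once.
Readings, each from a call of its own:
- ctrl.current_time_s(): time.
- ctrl.current_q(): joint angles.
- ctrl.current_joint_velocities(): joint speeds.
- ctrl.current_joint_torque(): joint torques, N m.
- ctrl.current_ee_pos(): TCP position.
- ctrl.current_tcp_rot(): TCP orientation.
- ctrl.current_ft_force(): force on the tool from outside, world axes, zero at the start.
- ctrl.current_torque(): the same for the moment, N m.
- ctrl.current_width(): finger opening in mm.
- ctrl.current_grasp_force(): force on a finger pad.
Only numpy, scipy, OpenCV 4.12 (cv2) and the standard library are available. Lean on these libraries where they do the work, as an engineer would, in place of code of your own. Each camera call takes 0.05 s, during which the arm holds its last target. There are 200 camera calls.

TASK

The sculpture needs the heavier of the two ballast pots on the wooden board, and they can only be told apart by weight: lift the blue one a few centimetres clear of the board and feel its weight, set it back upright on the board and let go, then lift the orange one and feel its weight too. Finish while holding the heavier pot upright and still over the middle of the round cork mat, a good hand's breadth (about 12 cm) up, for me to take, with the lighter pot left standing on the board. Never tip a pot over, and leave everything else where it is.

Things in the scene. Friction and masses are not known exactly. Their poses are not given: they have to be found in the camera images.
- pot_blue: closed round aluminium pot, blue lid and blue foot band, 50 mm dia (lid 51), 70 high; origin at its underside's centre, z up its axis. Stands on either side of the board. Holds an unseen, slightly loose metal slug: one pot weighs 0.21-0.26 kg in all, the other 0.46-0.58 kg, at random. Grip the body 40-50 mm above its underside, with about 40 N.
- pot_orange: closed round aluminium pot, orange lid and orange foot band, 50 mm dia (lid 51), 70 high; origin at its underside's centre, z up its axis. Stands on either side of the board. Holds an unseen, slightly loose metal slug: one pot weighs 0.21-0.26 kg in all, the other 0.46-0.58 kg, at random. Grip the body 40-50 mm above its underside, with about 40 N.
- board: fixed brown wooden board 120 (x) x 300 (y) x 12 mm thick; origin at the centre of its underside, so its top is 12 mm above the origin. The pots start about 85 mm either side of its centre along its y axis, with the copper reel between them
- mat: fixed round cork mat, 120 dia x 4 mm thick, lying on the table; origin at the centre of its underside
- reel: bystander: small copper wire reel, 32 dia x 28 high mm, standing on the board between the pots; origin at its underside's centre
- tape: bystander: cardboard tape ring, 90 dia x 25 high (mm), loose on the table beyond the board and mat; origin at its underside's centre
- glue: bystander: white glue bottle with orange cap, 52 dia x 130 high (mm), loose on the table beyond the board and mat; origin at its underside's centre
- brush_jar: bystander: green glass jar, 76 dia x 85 high, with brushes standing up to 190 (mm), loose on the table beyond the board and mat; origin at its underside's centre
- sanding_block: bystander: cork sanding block 100 x 60 x 30 (mm), loose on the table beyond the board and mat; origin at its underside's centre
- screwdriver: bystander: screwdriver, about 200 long, lying flat (mm), loose on the table beyond the board and mat; origin at its underside's centre

How it is judged:
By the outcome, as a careful person would: the job done as asked, in the order asked, and still so for the second after the job is handed in, while the arm keeps its last pose, push and grip.
It also fails if it takes over 62 s, if anything falls off the work surface, if the arm or the gripper's body presses on something with over 40 N, if the wrist force passes 120 N, or if a joint passes its speed limit or range.

## Working session

There is one attempt and no reset: what is moved stays moved. The work goes in short steps, each a Python script; the robot and the scene stay as the last script left them, time stands still between calls to the robot, and variables do not carry over. Pictures are saved under pics/ and viewed, at most 10 in all, crops included, and the job is handed in when it is done.

```bash
ls; mkdir -p pics
python3 - <<'E'
from bench import ctrl
import cv2
for n in("top","side"):
    cv2.imwrite(f"pics/{n}0.png",ctrl.read_camera(n)); c=ctrl.calibration(n); print(n,c)
print(ctrl.current_tcp_rot(),ctrl.current_width(),ctrl.current_ft_force())
E
```

```text
pics
top {'K': array([[401.05967063,   0.        , 319.37343039],
       [  0.        , 401.05967063, 204.87666799],
       [  0.        ,   0.        ,   1.        ]]), 'eye': array([ 553.90403428,  -13.85178495, 1020.60888883]), 'rotation': array([ 0.71512951, -0.69769266,  0.02975174, -0.03048882])}
side {'K': array([[465.0344914 ,   0.        , 321.05910368],
       [  0.        , 465.0344914 , 196.3605137 ],
       [  0.        ,   0.        ,   1.        ]]), 'eye': array([ 507.45079263, -795.02553032,  740.13672753]), 'rotation': array([ 0.90918505, -0.06568832,  0.03420295, -0.40975327])}
[ 9.91117887e-01 -1.32983977e-01 -5.43988778e-05  7.70315609e-04] 85.32945988115019 [-0.51058262  0.74101579 -0.11781743]
```

View pics/top0.png

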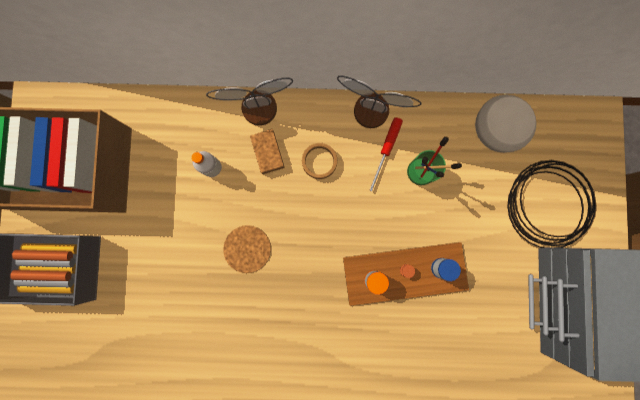

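View pics/side0.png

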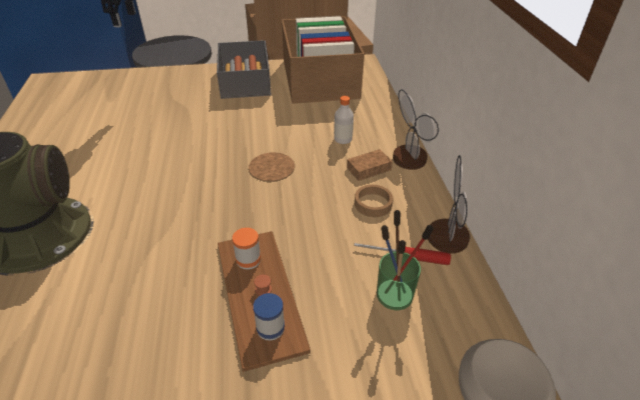

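The top view shows the orange lid at (377,283), reel at (408,271), blue lid at (448,269) and mat at (247,249). The side view shows the orange lid at (246,240), the blue lid at (268,307) and the mat at (271,166).

```bash
cat > h.py <<'E'
from bench import ctrl
import cv2, numpy as np
from scipy.spatial.transform import Rotation as R
HSV=dict(blue=((105,150,60),(125,255,255)),orange=((4,200,170),(16,255,255)),
         board=((5,110,60),(16,215,185)))
ROI=dict(top=dict(pot=(335,230,480,315),mat=(210,215,285,285)),side=dict(pot=(205,215,320,375),mat=(240,145,302,188)))
def ray(n,p):
    c=ctrl.calibration(n); r=R.from_quat(c["rotation"])
    d=r.apply(np.linalg.inv(c["K"])@[p[0],p[1],1.]); return c["eye"],d/np.linalg.norm(d)
def plane(n,p,z):
    e,d=ray(n,p); return e+d*(z-e[2])/d[2]
def tri(pt,ps):
    A=np.zeros((3,3));b=np.zeros(3);L=[]
    for n,p in(("top",pt),("side",ps)):
        e,d=ray(n,p);P=np.eye(3)-np.outer(d,d);A+=P;b+=P@e;L.append((P,e))
    x=np.linalg.solve(A,b); return x,[np.linalg.norm(P@(x-e)) for P,e in L]
def proj(n,X):
    c=ctrl.calibration(n); v=c["K"]@R.from_quat(c["rotation"]).inv().apply(np.asarray(X,float)-c["eye"]); return v[:2]/v[2]
def blob(n,img,col,roi):
    x0,y0,x1,y1=ROI[n][roi]; m=cv2.inRange(cv2.cvtColor(img[y0:y1,x0:x1],cv2.COLOR_BGR2HSV),*HSV[col])
    c=max(cv2.findContours(m,cv2.RETR_EXTERNAL,cv2.CHAIN_APPROX_NONE)[0],key=cv2.contourArea)
    return c+np.array([x0,y0])
E
python3 - <<'E'
from h import *
ims={n:cv2.imread(f"pics/{n}0.png") for n in("top","side")}
out=[]
for n,pts in (("top",dict(o=(377,283),b=(448,269),mat=(247,249),table=(300,300),bd=(395,290),reel=(408,271))),("side",dict(o=(246,238),b=(268,304),mat=(271,166),table=(200,200),bd=(240,300)))):
    h=cv2.cvtColor(ims[n],cv2.COLOR_BGR2HSV)
    print(n,{k:h[p[1],p[0]].tolist() for k,p in pts.items()})
    v=ims[n].copy()
    for c in("orange","blue","board"):
        try:b=blob(n,ims[n],c,"pot")
        except Exception as e: print(c,e);continue
        print(n,c,cv2.contourArea(b),cv2.boundingRect(b),cv2.fitEllipse(b)); cv2.drawContours(v,[b],-1,(0,255,0),1)
        if c=="board": print(cv2.boxPoints(cv2.minAreaRect(b)).round(1).tolist(), cv2.approxPolyDP(cv2.convexHull(b),5,True)[:,0].tolist())
    x0,y0,x1,y1=ROI[n]["pot"];out.append(cv2.resize(np.hstack([ims[n][y0:y1,x0:x1],v[y0:y1,x0:x1]]),(400,int(400*(y1-y0)/(2*(x1-x0)))) if n=="side" else None,fx=2.5,fy=2.5,interpolation=cv2.INTER_NEAREST) )
w=max(o.shape[1] for o in out)
cv2.imwrite("pics/c1.png",np.vstack([cv2.copyMakeBorder(o,0,0,0,w-o.shape[1],0) for o in out]))
E
```

```text
top {'o': [15, 255, 240], 'b': [109, 171, 143], 'mat': [14, 164, 166], 'table': [18, 140, 213], 'bd': [12, 185, 106], 'reel': [10, 192, 195]}
top orange 362.5 (367, 271, 22, 24) ((377.3355712890625, 282.9470520019531), (20.98868751525879, 22.218372344970703), 7.703699588775635)
top blue 313.0 (438, 260, 22, 21) ((448.8505554199219, 269.7474365234375), (19.199182510375977, 20.885364532470703), 116.94041442871094)
top board 5867.5 (343, 242, 130, 64) ((406.44134521484375, 273.8320007324219), (55.11418151855469, 153.39369201660156), 82.98110961914062)
[[342.20001220703125, 256.6000061035156], [466.20001220703125, 240.39999389648438], [473.0, 292.29998779296875], [349.0, 308.5]] [[461, 243], [470, 290], [349, 304], [343, 258]]
side {'o': [10, 178, 222], 'b': [110, 117, 118], 'mat': [13, 126, 152], 'table': [16, 108, 172], 'bd': [12, 145, 141]}
orange max() iterable argument is empty
blue max() iterable argument is empty
side board 8267.0 (216, 231, 95, 144) ((261.35003662109375, 306.0233154296875), (75.4424057006836, 160.30027770996094), 166.00743103027344)
[[205.3000030517578, 245.0], [277.1000061035156, 225.5], [312.20001220703125, 355.20001220703125], [240.39999389648438, 374.70001220703125]] [[272, 231], [310, 353], [242, 374], [217, 243]]
```

View pics/c1.png

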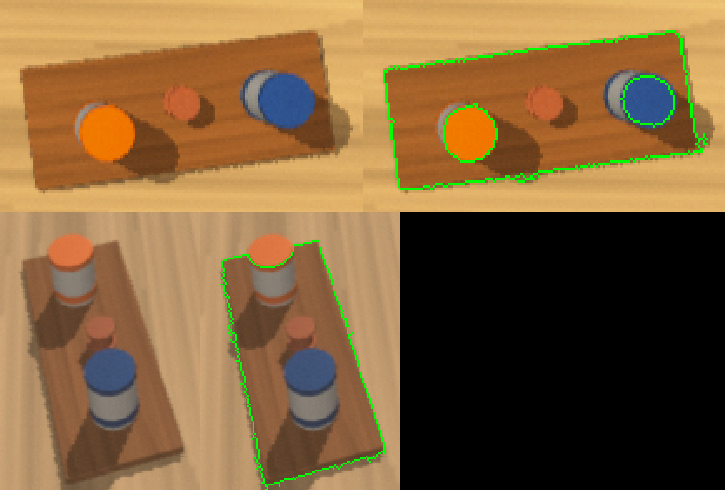

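The crops show that the orange and blue lid outlines are usable in the top view. The side view needs lower saturation limits, because its lids are duller. The darker lid rim has to be kept apart from the top face.

```bash
cat >> h.py <<'E'
LIM=dict(top=dict(blue=((104,110,115),(125,255,255)),orange=((4,200,200),(18,255,255)),mat=((8,130,60),(15,255,200))),
         side=dict(blue=((104,90,100),(125,255,255)),orange=((4,150,200),(14,255,255)),mat=((8,100,60),(14,255,200))))
def ell(n,img,col,roi):
    x0,y0,x1,y1=roi; m=cv2.inRange(cv2.cvtColor(img[y0:y1,x0:x1],cv2.COLOR_BGR2HSV),*LIM[n][col])
    if col=="mat": m=cv2.morphologyEx(m,cv2.MORPH_CLOSE,np.ones((5,5)))
    c=max(cv2.findContours(m,cv2.RETR_EXTERNAL,cv2.CHAIN_APPROX_NONE)[0],key=cv2.contourArea)
    return cv2.fitEllipse(cv2.convexHull(c)+np.array([x0,y0]))
E
python3 - <<'E'
from h import *
ims={n:cv2.imread(f"pics/{n}0.png") for n in("top","side")}
E={}
out=[]
for n in ims:
    v=ims[n].copy()
    for c in("orange","blue","mat"):
        E[n,c]=e=ell(n,ims[n],c,ROI[n]["mat" if c=="mat" else "pot"]); print(n,c,np.round(np.r_[e[0],e[1],e[2]],1))
    v=cv2.resize(v,None,fx=3,fy=3,interpolation=cv2.INTER_NEAREST)
    for c in("orange","blue","mat"):
        e=E[n,c];cv2.ellipse(v,((e[0][0]*3+1,e[0][1]*3+1),(e[1][0]*3,e[1][1]*3),e[2]),(0,255,0),1)
    for k in("pot","mat"):
        x0,y0,x1,y1=np.array(ROI[n][k])*3; out.append(v[y0:y1,x0:x1])
for c in("orange","blue","mat"):
    x,r=tri(E["top",c][0],E["side",c][0]); print(c,x.round(1),np.round(r,1))
# board corners at two views
T=[(461,243),(470,290),(349,304),(343,258)]; S=[(310,353),(242,374),(217,243),(272,231)]
P=[]
for a,s in zip(T,S):
    x,r=tri(a,s);P.append(x);print("corner",x.round(1),np.round(r,1))
P=np.array(P);print("ctr",P.mean(0))
q=np.array([plane("top",a,P[:,2].mean()) for a in T]);print(q.round(1).tolist(),q.mean(0)); d=q[0]+q[1]-q[2]-q[3];print("yaxis ang",np.degrees(np.arctan2(d[1],d[0])))
H=600;W=800;cv=np.zeros((H,W,3),np.uint8);pos=[(0,0),(440,0),(0,0),(440,0)]
o=out;cv[:255,:435]=o[0];cv[260:260+210,:225]=o[1];cv[:480,440:785]=o[2];cv[470:599,240:426]=o[3]
cv2.imwrite("pics/c2.png",cv)
E
```

```text
top orange [377.3 282.8  21.2  22.  164.4]
top blue [449.1 269.8  20.3  21.5 127. ]
top mat [246.8 249.   46.7  47.2  49.7]
side orange [244.7 236.2  17.7  25.1  81. ]
side blue [267.6 305.4  23.4  28.4  77.8]
side mat [271.1 166.4  28.6  45.7  85.6]
orange [ 457.2 -150.7   78.8] [0.9 0.9]
blue [ 491.4 -317.7   77.3] [1. 1.]
mat [525.5 169.3  -1.7] [1. 1.]
corner [ 555.1 -372.4    1.7] [2.1 2.1]
corner [ 438.  -394.1    1.5] [1.7 1.7]
corner [394.4 -91.5   5.6] [0.7 0.7]
corner [510.4 -74.3   8.1] [2.1 2.1]
ctr [ 474.47567632 -233.0817696     4.24559462]
[[553.0, -371.3, 4.2], [436.6, -393.2, 4.2], [394.8, -91.6, 4.2], [508.1, -74.4, 4.2]] [ 473.1471206  -232.62485883    4.24559462]
yaxis ang -81.75381810575455
```

View pics/c2.png

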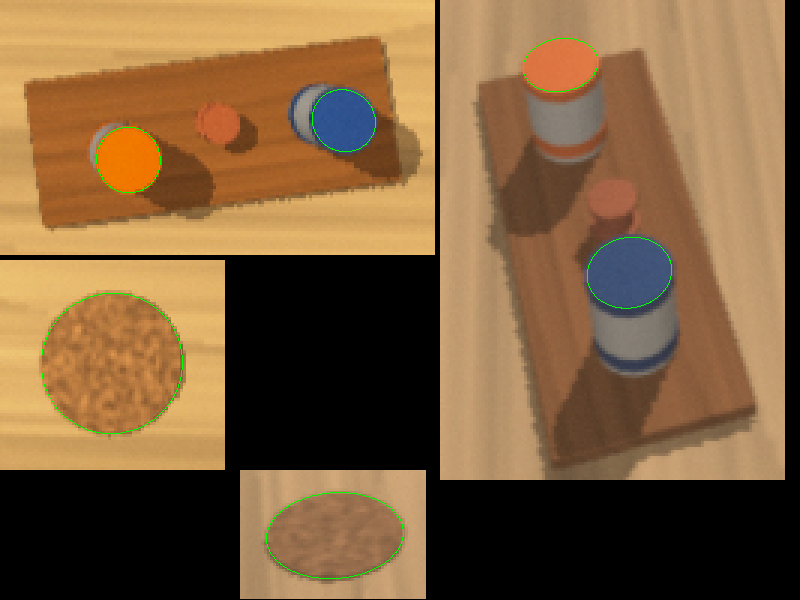

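The ellipses fit both lid tops and the mat well in both views. Lid height comes out at about 78 mm, and the mat reads about 5 mm low too, so the nominal 82 agrees. Next I'll move to the blue pot.

```bash
cat >> h.py <<'E'
def down(deg):
    a=np.radians((deg+90)/2); return [np.cos(a),np.sin(a),0.,0.]   # tool z down, tool y at deg in xy
BLUE=np.array([491.4,-317.7]);ORG=np.array([457.2,-150.7]);MAT=np.array([525.5,169.3])
def ft(n=10):
    a=[]
    for _ in range(n): a.append(ctrl.current_ft_force()); ctrl.sleep(.03)
    return np.mean(a,0)
def squeeze():
    for w in (52,50.5,49.5,49,48.5,48,47.5,47,46.5,46):
        ctrl.move_gripper(w); f=ctrl.current_grasp_force(); print(w,round(ctrl.current_width(),2),np.round(f,1))
        if np.max(f)>36: break
E
python3 - <<'E'
from h import *
ims={n:cv2.imread(f"pics/{n}0.png") for n in("top","side")}
for c in("orange","blue"):
  for n in ims: print(c,n,plane(n,ell(n,ims[n],c,ROI[n]["pot"])[0],82).round(1))
for n in ims: print("mat",n,plane(n,ell(n,ims[n],"mat",ROI[n]["mat"])[0],4).round(1))
for d in(10,190,-170):
  for p,z in((BLUE,200),(BLUE,50),(ORG,50),(MAT,162)):
    q=ctrl.ik([*p,z],down(d)); print(d,None if q is None else np.round(q,2))
print(ctrl.current_time_s())
E
```

```text
orange top [ 456.6 -150.2   82. ]
orange side [ 458.4 -153.9   82. ]
blue top [ 490.7 -316.1   82. ]
blue side [ 492.5 -321.1   82. ]
mat top [524.7 168.4   4. ]
mat side [526.3 161.9   4. ]
10 [-0.23  0.   -0.04  0.   -1.53 -2.74]
10 [-0.23  0.07 -0.25  0.   -1.26 -2.74]
10 None
10 [ 0.68 -0.08 -0.19  0.   -1.47  2.64]
190 [-0.23  0.   -0.04  0.   -1.53  0.41]
190 [-0.23  0.07 -0.25  0.   -1.26  0.41]
190 [ 0.1  -0.22 -0.52  0.   -1.27  0.07]
190 [ 0.68 -0.08 -0.19  0.   -1.47 -0.5 ]
-170 [-0.23  0.   -0.04  0.   -1.53  0.41]
-170 [-0.23  0.07 -0.25  0.   -1.26  0.41]
-170 [ 0.1  -0.22 -0.52  0.   -1.27  0.07]
-170 [ 0.68 -0.08 -0.19  0.   -1.47 -0.5 ]
0.1
```

Run:
```python
from h import *
o=down(190)
ctrl.goto([*BLUE,245],o); print(ctrl.current_time_s())
ctrl.movel([*BLUE,50],feed=140); print(ctrl.current_time_s(),ctrl.current_ee_pos(),ctrl.current_ft_force())
b=ft(); print("base",b)
squeeze(); print(ctrl.current_time_s(),ft())
for n in("top","side"): cv2.imwrite(f"pics/{n}1.png",ctrl.read_camera(n))
a=cv2.imread("pics/top1.png")[200:330,300:500];s=cv2.imread("pics/side1.png")[200:390,180:360]
cv2.imwrite("pics/c3.png",np.hstack([cv2.resize(a,(400,260)),cv2.resize(s,(360,380))[:260]]) if 0 else np.vstack([cv2.resize(a,(600,390))[:390],np.pad(cv2.resize(s,(199,210)),((0,0),(0,401),(0,0)))]))
```

```text
3.4417
4.9833 [ 491.95233575 -317.93031913   51.04308576] [-0.31124194  0.53801678  0.89078743]
base [-0.04126997  0.20716444 -0.09526636]
52 51.93 0.0
50.5 50.79 10.9
49.5 50.09 35.2
49 49.98 48.4
6.4 [0.32257743 1.93895825 3.45549434]
```

View pics/side1.png

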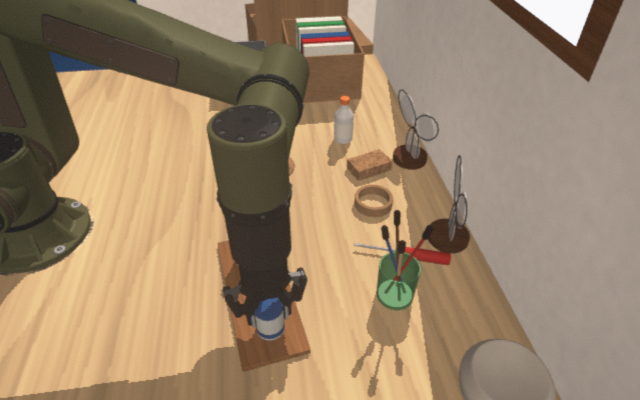

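The fingers hold the blue pot at about 48 N, across the board's x axis and clear of the reel. I'll lift it and weigh it.

Run:
```python
from h import *
p=ctrl.current_ee_pos(); 
ctrl.movel([*BLUE,95],feed=60); ctrl.sleep(.5)
print("blue",ft(25),ctrl.current_grasp_force(),ctrl.current_width(),ctrl.current_ee_pos(),ctrl.current_torque(),ctrl.current_time_s())
cv2.imwrite("pics/side2.png",ctrl.read_camera("side")[180:380,180:400])
```

```text
blue [ 0.03013841 -0.13606692 -2.36850292] 48.660837560892105 50.20378882687199 [ 491.39512612 -317.70568653   95.00484036] [ 0.03449302 -0.03473871 -0.0346556 ] 9.0667
```

View pics/side2.png

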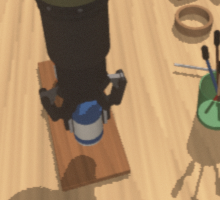

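Blue reads 2.37 N, about 0.24 kg, so it's the light one, and it hangs upright and clear of the board. I'll set it back.

Run:
```python
from h import *
ctrl.movel([*BLUE,54],feed=60)
z=54
while z>47.5:
    z-=.5; ctrl.movel([*BLUE,z],feed=15); f=ft(3)[2]
    if f>1: break
print("contact",z,f)
for w in(50.5,51.5,53,60): ctrl.move_gripper(w)
ctrl.move_gripper(85)
print(ctrl.current_width(),ft(3),ctrl.current_time_s())
ctrl.movel([*BLUE,150],feed=150)
ctrl.movel([*ORG,150],feed=200)
im=ctrl.read_camera("side"); cv2.imwrite("pics/side3.png",im); print(ctrl.current_time_s())
```

```text
contact 49.5 5.776411449522231
84.72365299765268 [-0.19939093  0.17153335  0.05351203] 14.4667
16.3333
```

View pics/side3.png

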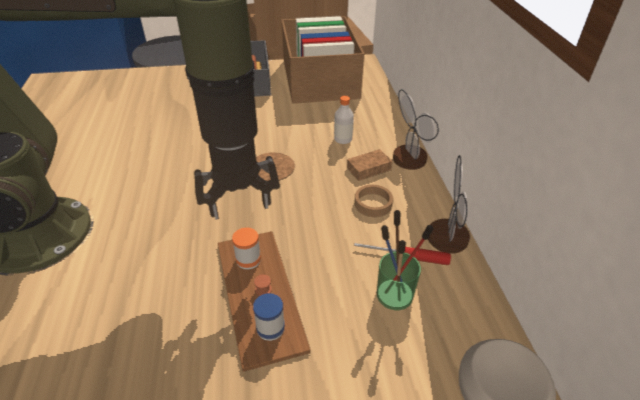

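Blue stands upright at (268,317), where it started. The gripper is open above orange at (246,240). I'll grip orange, lift it and weigh it.

Run:
```python
from h import *
ctrl.movel([*ORG,50],feed=120); ft(5)
squeeze(); print(ft(3))
ctrl.movel([*ORG,95],feed=60); ctrl.sleep(.5)
print("orange",ft(25),ctrl.current_grasp_force(),ctrl.current_width(),ctrl.current_ee_pos(),ctrl.current_torque(),ctrl.current_time_s())
cv2.imwrite("pics/side4.png",ctrl.read_camera("side")[150:350,150:350])
```

```text
52 52.03 0.0
50.5 50.45 4.6
49.5 50.22 25.3
49 49.68 38.1
[0.87047247 1.44214696 2.66086697]
orange [ 0.10592396  0.19657278 -5.42543092] 38.48710878286511 50.230320761256785 [ 457.19069239 -150.70910877   95.01033205] [-0.00728176 -0.01859168  0.02791739] 20.8917
```

View pics/side4.png

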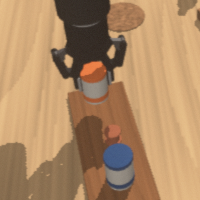

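Orange weighs 5.43 N, about 0.55 kg, so it's the heavier pot. I'll carry it to the mat.

Run:
```python
from h import *
M=[525.3,168]
ctrl.movel([*ORG,162],feed=80); ctrl.movel([*M,162],feed=100); ctrl.sleep(1.5)
print(ft(15),ctrl.current_grasp_force(),ctrl.current_width(),ctrl.current_ee_pos(),np.abs(ctrl.current_joint_velocities()).max(),ctrl.current_time_s())
t=ctrl.read_camera("top");s=ctrl.read_camera("side")
cv2.imwrite("pics/f.png",np.hstack([s[20:400,120:440],t[150:350,150:500][:, :350].copy() if 0 else np.pad(t[150:350,150:500],((0,180),(0,0),(0,0)))]))
```

```text
[-0.1114387  -0.12934767 -5.29808487] 38.481107954867184 49.89896363861355 [525.30213635 167.99870965 162.01025951] 0.00208514428995355 27.3417
```

View pics/f.png

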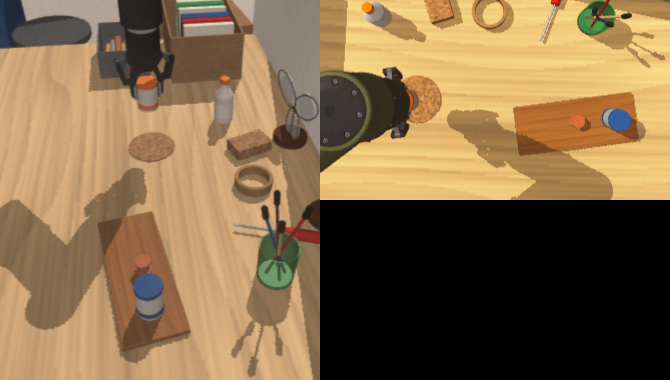

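The picture shows orange held upright above the mat, with its foot at about (148,107) in the crop and the mat at (151,146). Blue stands on the board and everything else is in place. I'll hand it in.

```bash
python3 -c "
from bench import ctrl
print(ctrl.close_job())"
```

```text
the job is handed in; nothing more can be done
None
```

The job is handed in: the orange pot is the heavier (about 0.55 kg against 0.24 kg for blue), and the arm is holding it upright and still about 12 cm above the middle of the cork mat, with blue left standing on the board.

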